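Set the probe in the angled counting stand to its depth ring

TASK

Get the angled stand ready to count the jar in front of it: swing the stand's clamp lever all the way up, slide the slimmer of the two detector probes nose first down the sloping sleeve until the dark ring round its barrel is level with the sleeve's mouth, not deeper, and swing the lever all the way back down along the sleeve to clamp the probe there. Do not shift the sample jar, the thicker probe or the soil beakers.

Things in the scene. Friction and masses are not known exactly. Their poses are not given: they have to be found in the camera images.
- sleeve: Thick grey tube 105 mm long, 52 mm across (60 at the flared mouth), fixed on the stand. Bore 33 mm, mouth flaring to 41, open at both ends, no stop. It slopes 30 degrees below level, away from the mouth. Origin: centre of the mouth in its rim's plane, 135 mm above the desk. z: out of the bore, up the slope (the probe goes in along -z); x: square to the bore, upward; y: level, to the lever's side.
- stand: Angled stand, fixed: a plate 270 x 110 x 10 mm with a narrow post that carries the sleeve. Origin: on the desk, 30 mm (level) ahead of the mouth; x: level, the way the bore runs down; the plate reaches from x -95 to 175 mm. y: to the lever's side. The jar's ring is at x 140 mm.
- plunger (a point): Where, 58 mm down the bore, a sprung round-nosed plunger comes through the sleeve's top wall (its housing stands 14 mm proud outside). It drags lightly on a probe that passes (about 4 to 10 N), enough to keep a released probe from sliding down.
- clamp_lever (a joint): Lever angle in rad: 0 = down, lying along the sleeve, pointing down the slope (clamped); 1.45 = up, square to the sleeve (released). It turns about a level axis, parallel to the sleeve's y, through x 0, z -45 mm of its frame, stays where it is left and takes 2 to 5 N at the grip. Down, it drives a shoe in through the bore's side wall there, which grips a probe or stands in its way.
- lever_grip (a point): Middle of the lever's black round grip: a bar 14 mm thick, parallel to the sleeve's y axis, free from 53 to 92 mm beside the bore's axis (this point: 72 mm). It is 60 mm from the lever's turning axis: at lever angle a it lies at x = 60 sin(a), y = 72, z = -45 - 60 cos(a) mm in the sleeve's frame. It can be pinched, straddled or pushed.
- slim_probe: The slimmer detector probe: round bare-metal barrel 30 mm thick, 200 mm long, plus a thin 20 mm brass connector at its tail; about 0.22 kg. Origin: on its axis at the dark ring, 85 mm behind the nose, 115 mm ahead of the barrel's tail end. x: along the barrel to the nose, whose edge is chamfered 3.5 mm. It starts lying level in two V-blocks, axis 45 mm above the desk.
- nose (a point): Centre of the slim probe's nose face.
- thick_probe: The thicker probe, 42 mm across, barrel 175 mm long, too thick for the sleeve; not wanted. Origin on its axis at its ring, 70 mm behind its nose; x axis towards the nose. Lies beside the slim one, axis 54 mm above the desk.
- probe_rest: White plastic rest, fixed: plate 160 x 190 x 6 mm. V-blocks (12 mm thick, 44 mm high) stand 65 mm either side of its middle along its x and carry the two probes along x, noses to +x, 50 mm either side of its middle in y; either probe may lie on either side. Origin: underside, middle. Between the V-blocks there is only the plate below.
- sample_jar: Sample jar with white screw cap, 53 mm across, 55 mm high, standing in a low ring on the stand's plate in front of the sleeve's lower end. Origin: centre of its underside.
- soil_beaker: Single soil beaker, 118 mm across, 100 mm high, loose, standing between rest and stand. Origin: centre of its underside.
- soil_low: Lower one of a stack of two soil beakers (118 mm across, 100 mm high each) behind the work. Origin: centre of its underside.
- soil_high: Upper beaker of that stack; top 200 mm above the desk. Origin: centre of its underside.

How it is judged:
By the outcome, as a careful person would: the job done as asked, in the order asked, and still so for the second after the job is handed in, with the robot touching nothing.
It also fails if it takes over 64 s, if anything falls off the work surface, if the arm or the gripper's body presses on something with over 40 N, if the wrist force passes 120 N, or if a joint passes its speed limit or range.

ROBOT

A 7-joint arm with a two-finger parallel gripper is mounted at the origin on a cart in front of the work surface, level with it; the furniture and walls round the work are solid. World frame = base frame: x ahead of the robot, y to its left, z up, the work surface at z = 0. Lengths are in m, angles in rad, forces in N, time in s.
With the tool pointing down it reaches from about 0.425 to 0.95 m from the base axis. Payload 4.7 kg.
Tool frame: the origin (TCP) lies midway between the tips of the shut fingers; the grasp point (between the pads) lies 19 mm behind it; z points along the fingers, y is the line along which they close (so a half turn about z gives the same grasp; the last joint's range is limited). The gripper opens to 85 mm and grips with 20 to 120 N. Pads are 22 mm wide; open, the fingers measure 114 mm over their backs; the gripper's body (76 mm by 85 mm) begins 54 mm behind the grasp point. The pads swing forward as they close: fully open they stand 13 mm farther back than shut.
Start: joints at [-1.349, 0.469, -0.049, 1.532, 0.024, 1.141, -0.082], TCP at [0.167, 0.654, 0.231] pointing down, gripper open.
Joint ranges: [-2.59, 2.59], [-0.33, 1.99], [-1.39, 1.29], [0.1, 2.45], [-1.04, 4.18], [0.21, 1.99], [-2.66, 2.66]. Speed limits (rad/s): [2.57, 2.57, 3.14, 3.14, 3.14, 3.14, 3.14].

INTERFACE

Orientations are given as a 3x3 rotation matrix whose columns are the frame's x, y, z axes.
In Python, from workcell import manip gives the robot as it stands.
- The arm moves only by the tool jog_arm, never from a script. Its arguments are lists of equal length, an entry for each row: "translation": the shift along the tool's x, y, z in m, a list of three; "spin": the turn about the tool's z in rad. In form: {"translation": [[x, y, z], ...], "spin": [spin, ...]}. A call has 1 to 12 rows; each row shifts and turns the commanded pose from where the row before left it, along the tool's axes as they then stand; what a row does not reach is not made up. A row lasts 1/12 s, in which the tool goes at most 41.7 mm and 7.16 degrees, less where a joint would pass 70% of its speed; a pose out of reach is approached as far as the arm can. A call with a gripper value outside its range is refused whole. "claw" is the gripper's target within -1 to 1 (fully open at 1, half-way at 0, shut at -1), set as the call begins (left out, the last holds). The fingers move at their own pace and stop on an object; "newtons" is the grip in N (left out, the last holds). Time passes only in rows, so rows that do not move let the fingers close. It gives the time, the measured TCP pose, the force, the opening and the grip force at its end, in the units of the state.
- manip.observe(): the state, without advancing time (a new reading comes with each control period).
- manip.grab_frame(name): name is "scene" or "top" or "wrist"; returns a dict with "color" (420x560x3 uint8, red, green, blue), "range_z" (420x560 float32, m along the optical axis (not along the pixel's ray), 0 where there is no reading), "fx", "fy", "cx", "cy" (pixels), "xyz" and "rotation" of the camera in the world. Camera axes: x right, y up, looking along -z (the intrinsics and any distortion apply to the point x, -y, -z); pixel columns grow to the right and rows downward; lengths in m; the calibration is good to about 2 mm. The wrist camera is an equidistant fisheye: a pixel r from the principal point sees the ray r / f radians off the axis. A picture is of the moment at which its call begins.
- manip.hand_in(): hands the job in; it is judged then, once.
The state is a dict: "clock": time; "joint_positions": joint angles; "joint_vel": joint speeds; "joint_efforts": joint torques, N m; "eef_pos": TCP position; "ee_rot": TCP orientation; "wrist_force": force on the tool from outside, world axes, zero at the start; "wrist_torque": the same for the moment, N m; "grip_width": finger opening in m; "gripper_force": force on a finger pad.
Only numpy, scipy, OpenCV 4.12 (cv2) and the standard library are available. Lean on these libraries where they do the work, as an engineer would, in place of code of your own. Each camera call takes 0.05 s, during which the arm holds its last target. There are 200 camera calls.

## Working session

There is one attempt and no reset: what is moved stays moved. The work goes in short steps, Python scripts to look and compute and a tool call to move; the robot and the scene stay as the last step left them, time stands still between calls to the robot, and variables do not carry over. Pictures are saved under pics/ and viewed, at most 10 in all, crops included, and the job is handed in when it is done.

Besides the shell and the picture viewer there is one more tool, called after ">>>" as name(argument=value, ...), one argument or row to a line, values as JSON. jog_arm: Moves the arm, as the interface text tells. Its arguments: {"type":"object","properties":{"translation":{"type":"array","items":{"type":"array","items":{"type":"number"}}},"spin":{"type":"array","items":{"type":"number"}},"claw":{"type":"number"},"newtons":{"type":"number"}},"required":["translation","spin"]}

```bash
mkdir -p pics; ls
cat > h.py <<'E'
import numpy as np, cv2, sys
from workcell import manip
def snap(n,f):
    d=manip.grab_frame(n); np.savez(f'pics/{f}.npz',**d); cv2.imwrite(f'pics/{f}.png',d['color'][:,:,::-1]); return d
def load(f): return np.load(f'pics/{f}.npz')
def pt(d,u,v,w=1):
    z=d['range_z'][v-w:v+w+1,u-w:u+w+1]; z=np.median(z[z>0])
    p=np.array([(u-d['cx'])/d['fx']*z,-(v-d['cy'])/d['fy']*z,-z]); return d['xyz']+d['rotation']@p
def cloud(d):
    v,u=np.indices(d['range_z'].shape); z=d['range_z']
    p=np.stack([(u-d['cx'])/d['fx']*z,-(v-d['cy'])/d['fy']*z,-z],-1); return p@d['rotation'].T+d['xyz']
E
python3 - <<'E'
from h import *
o=manip.observe(); print({k:np.round(v,3) for k,v in o.items()})
for n in('scene','top'):
    d=snap(n,n+'0'); print(n,d['xyz'],d['fx'],d['cx'],d['cy'],np.round(d['rotation'],2).tolist())
a,b=[cv2.imread(f'pics/{n}0.png') for n in('scene','top')]
E
```

```text
pics
{'clock': np.float64(0.0), 'joint_positions': array([-1.349,  0.469, -0.049,  1.534,  0.024,  1.141, -0.082]), 'joint_vel': array([ 0.001, -0.   , -0.002,  0.001,  0.   ,  0.001,  0.002]), 'joint_efforts': array([ 0.0000e+00, -5.1031e+01, -4.7000e-02, -2.3771e+01,  1.0000e-02,
        7.0000e-03,  0.0000e+00]), 'eef_pos': array([0.167, 0.653, 0.23 ]), 'ee_rot': array([[-0.969,  0.248, -0.   ],
       [ 0.248,  0.969, -0.002],
       [-0.   , -0.002, -1.   ]]), 'wrist_force': array([-0.733,  0.123,  0.087]), 'wrist_torque': array([ 0.039,  0.031, -0.076]), 'gripper_force': np.float64(0.0), 'grip_width': np.float64(0.086)}
scene [-0.03031821 -0.42445114  0.82217154] 430.9529707979694 279.0504231095025 208.72155317801045 [[0.6, 0.55, -0.58], [-0.8, 0.4, -0.44], [-0.01, 0.73, 0.68]]
top [0.29274043 0.02976503 1.53438357] 491.9005545998166 276.8531360617215 219.30244866945904 [[0.02, 0.98, -0.19], [-1.0, 0.02, 0.01], [0.01, 0.19, 0.98]]
```

View pics/scene0.png

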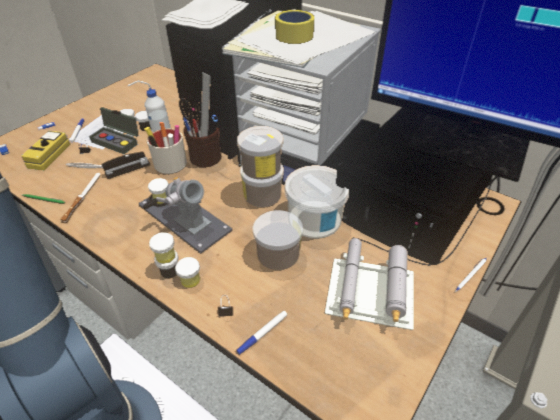

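View pics/top0.png

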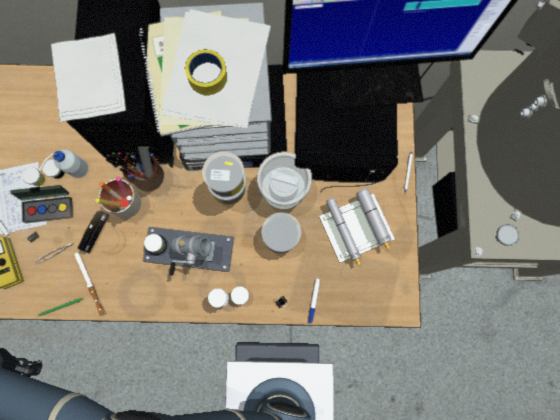

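Run:
```python
from h import *
for n in('scene0','top0'):
    d=load(n); P=cloud(d)
    print(n)
    pts={'scene0':dict(nose=(354,245),tail=(346,305),thick=(398,280),jar=(158,184),lev=(158,207),mouth=(200,198),beak=(277,228)),
     'top0':dict(nose=(332,202),mid=(341,226),tail=(351,254),connector=(355,263),thick=(374,220),jar=(154,243),lev=(172,268),mouth=(208,247),beak=(281,232),stack=(222,170))}[n]
    for k,(u,v) in pts.items(): print(k,np.round(pt(d,u,v),3))
for n,(x0,y0,x1,y1) in dict(scene0=(130,160,240,260),top0=(130,215,250,290)).items():
    im=cv2.imread(f'pics/{n}.png')[y0:y1,x0:x1]; cv2.imwrite(f'pics/{n}c.png',cv2.resize(im,None,fx=5,fy=5,interpolation=cv2.INTER_CUBIC))
a=cv2.imread('pics/scene0c.png');b=cv2.imread('pics/top0c.png');b=cv2.resize(b,(550,344))
a=a[:,:]; c=np.zeros((600,800,3),np.uint8)
a=cv2.resize(a,(390,355)); c[:355,:390]=a; bb=cv2.resize(b,(400,250)); c[:250,395:795]=bb
im=cv2.imread('pics/top0.png')[180:280,310:400]; c[255:600,395:705]=cv2.resize(im,(310,345),interpolation=cv2.INTER_CUBIC)
im=cv2.imread('pics/scene0.png')[225:330,320:420]; c[360:600,0:229]=cv2.resize(im,(229,240),interpolation=cv2.INTER_CUBIC)
cv2.imwrite('pics/crop1.png',c)
```

```text
scene0
nose [ 0.621 -0.153  0.06 ]
tail [ 0.465 -0.222  0.058]
thick [ 0.575 -0.285  0.076]
jar [0.495 0.387 0.066]
lev [0.467 0.373 0.009]
mouth [0.487 0.211 0.113]
beak [0.528 0.005 0.098]
top0
nose [ 0.633 -0.15   0.06 ]
mid [ 0.559 -0.177  0.058]
tail [ 0.475 -0.208  0.053]
connector [ 0.453 -0.229  0.001]
thick [ 0.577 -0.276  0.073]
jar [0.494 0.386 0.066]
lev [0.417 0.322 0.093]
mouth [0.479 0.217 0.116]
beak [0.53  0.006 0.098]
stack [0.687 0.177 0.197]
```

View pics/crop1.png

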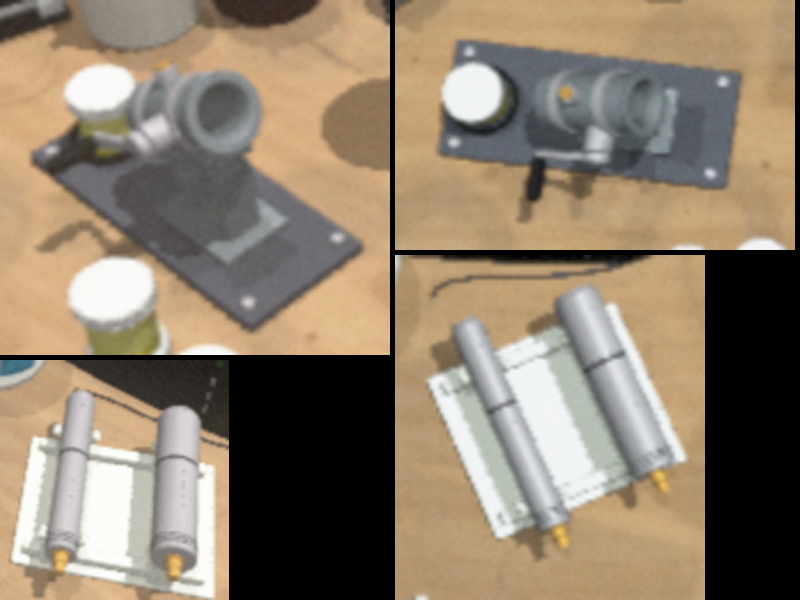

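Run:
```python
from h import *
def ray(d,u,v,h):
    r=d['rotation']@np.array([(u-d['cx'])/d['fx'],-(v-d['cy'])/d['fy'],-1]); return d['xyz']+r*(h-d['xyz'][2])/r[2]
t=load('top0'); s=load('scene0')
B=np.array([ray(t,*p,.01) for p in[(152.2,230.6),(228.1,239.6),(224.8,266.9),(147.4,257.9)]])
c=B.mean(0); ux=(B[0]+B[3]-B[1]-B[2])[:2]; ux/=np.linalg.norm(ux); print('bolts c',c,'ang',np.degrees(np.arctan2(ux[1],ux[0])))
# scene bolts: crop scale 3.545
S=np.array([ray(s,130+x/3.545,160+y/3.545,.01) for x,y in[(338,237),(248,301)]]); print('scene bolts',S.round(4),'top',B.round(4))
for n,d in(('top',t),('scene',s)):
    P=cloud(d).reshape(-1,3); 
    m=(P[:,2]>.005)&(P[:,2]<.016)&(abs(P[:,0]-.5)<.11)&(abs(P[:,1]-.28)<.2)
    print(n,'plate',cv2.minAreaRect(P[m,:2].astype('f4')),m.sum())
    R=P[(P[:,2]>.03)&(P[:,0]>.4)&(P[:,0]<.7)&(P[:,1]<-.1)&(P[:,1]>-.36)]
    # split slim: distance to line
    a=np.array([.465,-.215]);b=np.array([.627,-.151]);e=(b-a)/np.linalg.norm(b-a);nn=np.array([-e[1],e[0]])
    q=(R[:,:2]-a)@nn; Q=R[(abs(q)<.012)&(R[:,2]>.05)]
    cc=Q.mean(0); w=np.linalg.svd(Q-cc)[2][0]; w*=np.sign(w[0]); tt=(Q-cc)@w
    print('slim c',cc.round(4),'dir',w.round(3),'ends',(cc+w*tt.min()).round(4),(cc+w*tt.max()).round(4),'topz',np.percentile(Q[:,2],95).round(4))
# ring by rays: top crop (497,407) scale 3.444,3.45 ; scene crop (72,453) scale 2.29,2.286
r1=ray(t,310+(501-395)/3.444,180+(407-255)/3.45,.06); r2=ray(s,320+73/2.29,225+(453-360)/2.286,.06); print('ring',r1,r2)
```

```text
bolts c [0.48578296 0.29275028 0.01      ] ang 84.52091313336774
scene bolts [[0.5191 0.1694 0.01  ]
 [0.4333 0.1785 0.01  ]] top [[0.5403 0.4081 0.01  ]
 [0.517  0.1695 0.01  ]
 [0.4315 0.1764 0.01  ]
 [0.4543 0.4171 0.01  ]]
top plate ((0.49963757395744324, 0.2797758877277374), (0.21860699355602264, 0.39899834990501404), 0.3703344464302063) 2130
slim c [ 0.552  -0.1808  0.0584] dir [0.923 0.386 0.004] ends [ 0.4489 -0.2239  0.058 ] [ 0.6459 -0.1416  0.0587] topz 0.0647
scene plate ((0.4939926266670227, 0.3198435306549072), (0.35518747568130493, 0.15224125981330872), 74.72726440429688) 1782
slim c [ 0.5455 -0.1853  0.0578] dir [0.921 0.389 0.008] ends [ 0.443  -0.2287  0.0568] [ 0.6482 -0.1419  0.0587] topz 0.0618
ring [ 0.56512744 -0.17654225  0.06      ] [ 0.56280221 -0.18043891  0.06      ]
```

>>> jog_arm(
  translation=[
    [0, 0, 0],
    [0, 0, 0],
  ],
  spin=[-0.08, -0.075],
  claw=0.1,
)

```text
clock: 0.27
eef_pos: [0.1673, 0.6536, 0.2307]
ee_rot: [[-0.996, 0.092, -0.0], [0.092, 0.996, -0.001], [0.0, -0.001, -1.0]]
wrist_force: [0.8, 0.6, -0.7]
grip_width: 0.064
gripper_force: 0.0
```

>>> jog_arm(
  translation=[
    [-0.0252, -0.028, 0],
    [-0.0252, -0.028, 0],
    [-0.0252, -0.028, 0],
    [-0.0252, -0.028, 0],
    [-0.0252, -0.028, 0],
    [-0.0252, -0.028, 0],
    [-0.0252, -0.028, 0],
    [-0.0252, -0.028, 0],
    [-0.0252, -0.028, 0],
    [-0.0252, -0.028, 0],
    [-0.0252, -0.028, 0],
    [0, 0, 0],
  ],
  spin=[0, 0, 0, 0, 0, 0, 0, 0, 0, 0, 0, 0],
)

```text
clock: 1.27
eef_pos: [0.419, 0.3128, 0.2312]
ee_rot: [[-0.994, 0.108, 0.002], [0.108, 0.994, -0.004], [-0.003, -0.004, -1.0]]
wrist_force: [0.3, -0.5, -0.0]
grip_width: 0.0469
gripper_force: 0.0
```

Run:
```python
from h import *
d=snap('wrist','w1'); print(manip.observe()['eef_pos'],d['xyz'],d['fx'],d['cx'],d['cy'],np.round(d['rotation'],3).tolist())
cv2.imwrite('pics/w1b.png',cv2.resize(cv2.imread('pics/w1.png'),(800,600)))
```

```text
[0.41664038 0.31642576 0.23112376] [0.34100248 0.32169378 0.37381083] 325.19226210127806 275.3599447423067 216.44832957708206 [[0.109, -0.946, -0.306], [0.994, 0.103, 0.037], [-0.003, -0.308, 0.951]]
```

View pics/w1b.png

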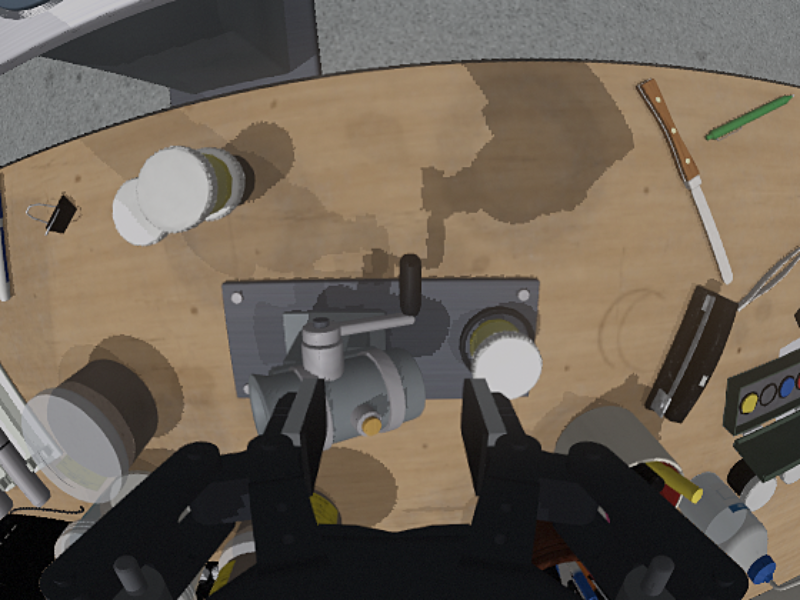

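```bash
cat >> h.py <<'E'
def wray(d,u,v,h):
    x=u-d['cx'];y=v-d['cy'];r=np.hypot(x,y);th=r/d['fx']
    c=np.array([x/r*np.sin(th),-y/r*np.sin(th),-np.cos(th)]); g=d['rotation']@c
    return d['xyz']+g*(h-d['xyz'][2])/g[2]
E
python3 - <<'E'
from h import *
d=load('w1');k=560/800
for n,u,v,h in[('b1',236,298,.01),('b2',523,295,.01),('b3',244,389,.01),('grip out',409,257,.0825),('grip in',411,313,.0825),('gripmid',410,285,.0825),('orange plunger top',372,425,.15),('jarcap',506,365,.065)]:
    print(n,wray(d,u*k,v*k,h).round(4), d['range_z'][int(v*k),int(u*k)])
E
```

```text
b1 [0.4336 0.1757 0.01  ] 0.37319827
b2 [0.4573 0.4168 0.01  ] 0.3739561
b3 [0.5197 0.1633 0.01  ] 0.4055887
grip out [0.4009 0.3242 0.0825] 0.28578112
grip in [0.4386 0.3218 0.0825] 0.29532316
gripmid [0.4195 0.323  0.0825] 0.28792024
orange plunger top [0.48   0.2936 0.15  ] 0.2670171
jarcap [0.4928 0.3885 0.065 ] 0.33697417
```

>>> jog_arm(
  translation=[
    [-0.002, 0.002, 0.015],
    [0, 0, 0.03],
    [0, 0, 0.03],
    [0, 0, 0.03],
    [0, 0, 0.03],
    [0, 0, 0.02],
    [0, 0, 0.0125],
    [0, 0, 0],
    [0, 0, 0],
  ],
  spin=[0, 0, 0, 0, 0, 0, 0, 0, 0],
)

```text
clock: 2.07
eef_pos: [0.4152, 0.3232, 0.0632]
ee_rot: [[-0.996, 0.094, -0.002], [0.094, 0.996, -0.001], [0.002, -0.001, -1.0]]
wrist_force: [0.5, -0.7, 1.0]
grip_width: 0.0469
gripper_force: 0.0
```

>>> jog_arm(
  translation=[
    [0, 0, 0],
    [0, 0, 0],
    [0, 0, 0],
    [0, 0, 0],
    [0, 0, 0],
    [0, 0, 0],
  ],
  spin=[0, 0, 0, 0, 0, 0],
  claw=-1,
  newtons=30,
)

```text
clock: 2.57
eef_pos: [0.4166, 0.3228, 0.0646]
ee_rot: [[-0.995, 0.096, 0.001], [0.096, 0.995, 0.001], [-0.001, 0.001, -1.0]]
wrist_force: [-1.0, -0.4, 4.6]
grip_width: 0.0129
gripper_force: 29.4
```

>>> jog_arm(
  translation=[
    [0, 0.0033, -0.0067],
    [0, 0.0025, -0.007],
    [0, 0.0016, -0.0073],
    [0, 0.0007, -0.0074],
    [0, -0.0003, -0.0074],
    [0, -0.0012, -0.0073],
    [0, -0.0021, -0.0071],
    [0, -0.0029, -0.0068],
    [0, -0.0038, -0.0064],
    [0, -0.0045, -0.0059],
    [0, -0.0052, -0.0053],
    [0, -0.0058, -0.0046],
  ],
  spin=[0, 0, 0, 0, 0, 0, 0, 0, 0, 0, 0, 0],
)

```text
clock: 3.57
eef_pos: [0.4149, 0.3074, 0.1446]
ee_rot: [[-0.996, 0.095, 0.003], [0.095, 0.995, 0.005], [-0.002, 0.005, -1.0]]
wrist_force: [3.1, 5.0, -3.0]
grip_width: 0.0127
gripper_force: 29.3
```

>>> jog_arm(
  translation=[
    [0, -0.002, -0.001],
    [0, 0, 0],
    [0, 0, 0],
  ],
  spin=[0, 0, 0],
)

```text
clock: 3.82
eef_pos: [0.4148, 0.3056, 0.1463]
ee_rot: [[-0.996, 0.094, 0.003], [0.094, 0.996, 0.005], [-0.002, 0.005, -1.0]]
wrist_force: [0.3, 4.7, 6.9]
grip_width: 0.0127
gripper_force: 30.1
```

>>> jog_arm(
  translation=[
    [0, 0, 0],
    [0, 0, 0],
    [0, 0, 0],
    [0, 0, -0.02],
    [0, 0, -0.035],
    [0, 0, -0.035],
    [0, 0, 0],
    [0, 0, 0],
  ],
  spin=[0, 0, 0, 0, 0, 0, 0.1, 0.12],
  claw=0.3,
)

```text
clock: 4.48
eef_pos: [0.4149, 0.303, 0.2359]
ee_rot: [[-0.949, 0.316, 0.002], [0.316, 0.949, 0.002], [-0.001, 0.002, -1.0]]
wrist_force: [-0.0, 0.2, -1.1]
grip_width: 0.0553
gripper_force: 0.0
```

>>> jog_arm(
  translation=[
    [0, 0, 0],
    [0, 0, 0],
    [0, 0, 0],
    [0, 0, 0],
    [0, 0, 0],
    [0, 0, 0],
    [0, 0, 0],
    [0, 0, 0],
    [0, 0, 0],
    [0, 0, 0],
    [0, 0, 0],
    [0, 0, 0],
  ],
  spin=[0.12, 0.12, 0.12, 0.12, 0.12, 0.12, 0.12, 0.12, 0.12, 0.12, 0.12, 0.12],
)

```text
clock: 5.48
eef_pos: [0.4136, 0.302, 0.2332]
ee_rot: [[0.19, 0.982, -0.002], [0.982, -0.19, -0.002], [-0.002, -0.002, -1.0]]
wrist_force: [-1.0, -0.3, 0.1]
grip_width: 0.0559
gripper_force: 0.0
```

>>> jog_arm(
  translation=[
    [0, 0, 0],
    [0, 0, 0],
    [0, 0, 0],
    [0, 0, 0],
    [0, 0, 0],
    [0, 0, 0],
    [0, 0, 0],
    [0, 0, 0],
    [0, 0, 0],
    [0, 0, 0],
  ],
  spin=[0.12, 0.12, 0.12, 0.12, 0.12, 0.12, 0.12, 0.11, 0.04, 0],
)

```text
clock: 6.32
eef_pos: [0.4136, 0.3022, 0.2333]
ee_rot: [[0.923, 0.385, -0.002], [0.385, -0.923, -0.002], [-0.002, 0.001, -1.0]]
wrist_force: [-0.4, 0.7, -0.0]
grip_width: 0.0557
gripper_force: 0.0
```

Run:
```python
from h import *
o=manip.observe();R=o['ee_rot'];p=o['eef_pos'];print(p,np.degrees(np.arctan2(R[1,0],R[0,0])),o['joint_positions'].round(2))
print('to probe (tool):',R.T@(np.array([.504,-.2037,.20])-p))
snap('scene','s2'); snap('top','t2')
a=cv2.imread('pics/s2.png')[150:260,120:250];cv2.imwrite('pics/s2c.png',cv2.resize(a,(650,550),interpolation=cv2.INTER_CUBIC))
```

```text
[0.41357908 0.30222612 0.23330622] 22.63788107821033 [-1.08  0.21  0.43  1.93 -0.1   1.03 -1.78]
to probe (tool): [-0.11119852  0.50171516  0.03410689]
```

View pics/s2c.png

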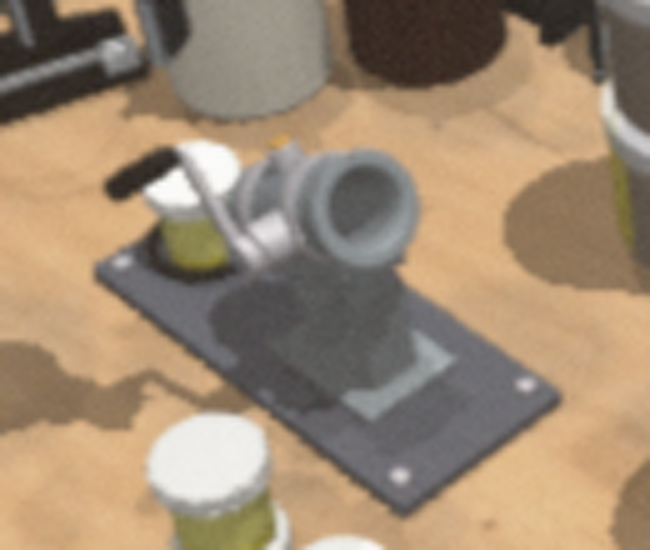

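>>> jog_arm(
  translation=[
    [-0.008, 0.036, 0],
    [-0.008, 0.036, 0],
    [-0.008, 0.036, 0],
    [-0.008, 0.036, 0],
    [-0.008, 0.036, 0],
    [-0.008, 0.036, 0],
    [-0.008, 0.036, 0],
    [-0.008, 0.036, 0],
    [-0.008, 0.036, 0],
    [-0.008, 0.036, 0],
    [-0.008, 0.036, 0],
    [-0.008, 0.036, 0],
  ],
  spin=[0, 0, 0, 0, 0, 0, 0, 0, 0, 0, 0, 0],
)

```text
clock: 7.42
eef_pos: [0.4919, -0.1343, 0.234]
ee_rot: [[0.922, 0.387, -0.0], [0.387, -0.922, 0.001], [-0.0, -0.001, -1.0]]
wrist_force: [1.2, 0.6, -0.2]
grip_width: 0.0554
gripper_force: 0.0
```

>>> jog_arm(
  translation=[
    [-0.008, 0.036, 0.01],
    [-0.007, 0.034, 0.02],
    [0, 0, 0.02],
    [0, 0, 0],
    [0, 0, 0],
    [0, 0, 0],
  ],
  spin=[0, 0, 0, 0, 0, 0],
)

```text
clock: 7.92
eef_pos: [0.5058, -0.2019, 0.1845]
ee_rot: [[0.922, 0.388, 0.0], [0.388, -0.922, 0.001], [0.001, -0.001, -1.0]]
wrist_force: [-0.8, -0.4, 0.2]
grip_width: 0.0555
gripper_force: 0.0
```

Run:
```python
from h import *
print(pt(load('s2'),148,184))
d=snap('wrist','w3'); o=manip.observe();print(o['eef_pos'],o['joint_positions'].round(2),d['xyz'])
cv2.imwrite('pics/w3b.png',cv2.resize(cv2.imread('pics/w3.png'),(800,600)))
```

```text
[0.41245375 0.30109721 0.16431131]
[ 0.50611142 -0.20184997  0.18493056] [-0.27  0.36  0.73  1.93 -0.29  0.96 -0.57] [ 0.57840621 -0.17181728  0.32740819]
```

View pics/w3b.png

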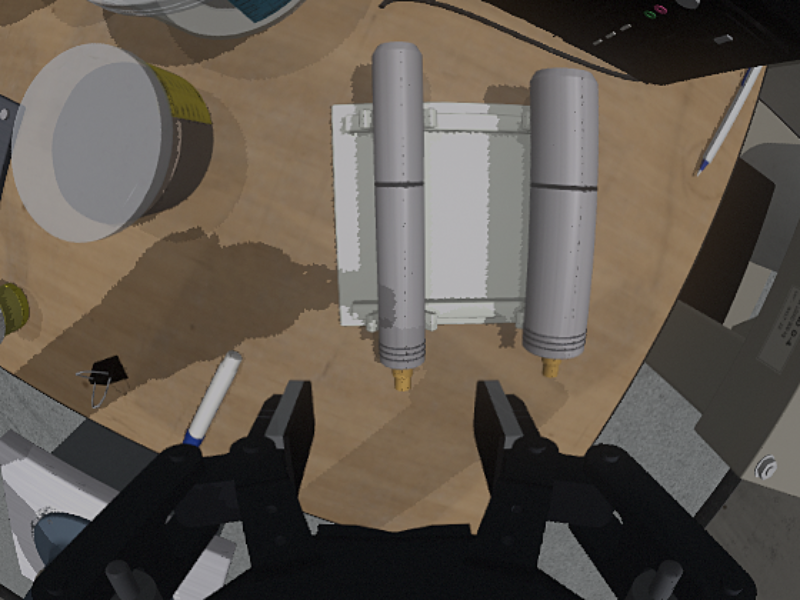

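Run:
```python
from h import *
d=load('w3');k=.7
o=manip.observe();R=o['ee_rot'];p=o['eef_pos']
for n,u,v,h in[('nose',398,46,.045),('ring',399.5,184,.060),('tail',402,364,.052),('ax1',398.5,110,.06),('ax2',402,330,.06),('Vf',430,118,.044),('Vr',430,319,.044)]:
    q=wray(d,u*k,v*k,h); print(n,q.round(4),'tool rel',(R.T@(q-p)).round(4))
```

```text
nose [ 0.6474 -0.1454  0.045 ] tool rel [0.1518 0.0028 0.1402]
ring [ 0.5694 -0.179   0.06  ] tool rel [0.067  0.0035 0.125 ]
tail [ 0.4643 -0.2254  0.052 ] tool rel [-0.0479  0.0055  0.1329]
ax1 [ 0.6086 -0.1619  0.06  ] tool rel [0.1097 0.0029 0.1251]
ax2 [ 0.4887 -0.2148  0.06  ] tool rel [-0.0213  0.0052  0.1249]
Vf [ 0.6133 -0.1805  0.044 ] tool rel [0.1069 0.0219 0.1411]
Vr [ 0.4973 -0.2311  0.044 ] tool rel [-0.0197  0.0236  0.1409]
```

>>> jog_arm(
  translation=[
    [0.01, 0.0045, 0.01],
    [0, 0, 0.03],
    [0, 0, 0.03],
    [0, 0, 0.03],
    [0, 0, 0.03],
    [0, 0, 0.02],
    [0, 0, 0.011],
    [0, 0, 0],
    [0, 0, 0],
    [0, 0, 0],
  ],
  spin=[-0.017, 0, 0, 0, 0, 0, 0, 0, 0, 0],
)

```text
clock: 8.8
eef_pos: [0.5178, -0.2035, 0.0247]
ee_rot: [[0.916, 0.402, 0.003], [0.402, -0.916, -0.001], [0.003, 0.002, -1.0]]
wrist_force: [0.0, -0.3, -0.0]
grip_width: 0.0559
gripper_force: 0.0
```

>>> jog_arm(
  translation=[
    [0, 0, 0],
    [0, 0, 0],
    [0, 0, 0],
    [0, 0, 0],
    [0, 0, 0],
    [0, 0, 0],
  ],
  spin=[0, 0, 0, 0, 0, 0],
  claw=-1,
  newtons=25,
)

```text
clock: 9.3
eef_pos: [0.5167, -0.2021, 0.0243]
ee_rot: [[0.916, 0.402, 0.001], [0.402, -0.916, 0.003], [0.002, -0.002, -1.0]]
wrist_force: [-2.1, 3.1, 7.5]
grip_width: 0.0293
gripper_force: 24.1
```

>>> jog_arm(
  translation=[
    [0, 0, -0.01],
    [0, 0, -0.015],
    [0, 0, -0.015],
    [0, 0, -0.02],
    [0, 0, -0.02],
    [0, 0, -0.02],
    [0, 0, -0.02],
    [0, 0, -0.02],
    [0, 0, 0],
    [0, 0, 0],
  ],
  spin=[0, 0, 0, 0, 0, 0, 0, 0, 0, 0],
)

```text
clock: 10.13
eef_pos: [0.5166, -0.2035, 0.1639]
ee_rot: [[0.916, 0.401, 0.002], [0.401, -0.916, -0.0], [0.002, 0.001, -1.0]]
wrist_force: [-0.3, 0.4, -3.1]
grip_width: 0.0293
gripper_force: 25.1
```

```bash
cat > pr.py <<'E'
from h import *
# probe axis in tool frame from scene+top depth around TCP
def axis(f,box=.15):
    o=manip.observe();R=o['ee_rot'];p=o['eef_pos']
    out=[]
    for n in('scene','top'):
        d=snap(n,f+n); P=(cloud(d).reshape(-1,3)-p)@R
        m=(abs(P[:,1])<.010)&(P[:,0]>.03)&(P[:,0]<.2)&(P[:,2]>-.06)&(P[:,2]<.15)&(d['range_z'].ravel()>0)&((P@R.T+p)[:,2]>.025)
        Q=P[m]
        if len(Q)<30: print(n,'few',len(Q));continue
        for x0 in np.arange(.03,.2,.02):
            q=Q[(Q[:,0]>=x0)&(Q[:,0]<x0+.02)]
            if len(q)>4: out.append((n[0],round(x0+.01,3),round(float(np.percentile(q[:,2],15)),4),len(q)))
    print(o['clock'],p.round(4),o['wrist_force'].round(1),o['grip_width']);print(*out)
if __name__=='__main__': axis(sys.argv[1])
E
python3 pr.py a1
```

```text
scene few 2
10.1333 [ 0.5166 -0.2035  0.1639] [-0.3  0.4 -3.1] 0.029343482096434302
('t', np.float64(0.04), -0.0357, 16) ('t', np.float64(0.06), -0.0352, 50) ('t', np.float64(0.08), -0.0348, 48) ('t', np.float64(0.1), -0.0346, 67) ('t', np.float64(0.12), -0.0341, 48) ('t', np.float64(0.14), -0.0343, 26)
```

>>> jog_arm(
  translation=[
    [0, 0, 0],
    [0, 0, 0],
    [0, 0, 0],
    [0, 0, 0],
    [0, 0, 0],
    [0, 0, 0],
    [0, 0, 0],
    [0, 0, 0],
    [0, 0, 0],
    [0, 0, 0],
    [0, 0, 0],
  ],
  spin=[-0.05, -0.1, -0.11, -0.11, -0.11, -0.11, -0.11, -0.11, -0.11, -0.09, -0.053],
  newtons=20,
)

```text
clock: 11.15
eef_pos: [0.5152, -0.203, 0.1612]
ee_rot: [[0.091, 0.996, -0.003], [0.996, -0.091, 0.001], [0.001, -0.003, -1.0]]
wrist_force: [-0.6, 0.3, -2.3]
grip_width: 0.0291
gripper_force: 25.0
```

>>> jog_arm(
  translation=[
    [0.015, -0.005, 0],
    [0.025, -0.008, 0],
    [0.03, -0.009, 0],
    [0.03, -0.009, 0],
    [0.03, -0.009, 0],
    [0.03, -0.009, 0],
    [0.03, -0.009, 0],
    [0.025, -0.008, 0],
    [0.018, -0.006, 0],
    [0.008, -0.0036, 0],
    [0, 0, 0],
    [0, 0, 0],
  ],
  spin=[0, 0, 0, 0, 0, 0, 0, 0, 0, 0, 0, 0],
)

```text
clock: 12.15
eef_pos: [0.4636, 0.0429, 0.1623]
ee_rot: [[0.095, 0.995, -0.001], [0.995, -0.095, -0.001], [-0.001, -0.001, -1.0]]
wrist_force: [-0.3, -0.1, -2.4]
grip_width: 0.0292
gripper_force: 25.0
```

Run:
```python
from h import *
import pr; pr.axis('a2')
d=snap('wrist','w4');o=manip.observe(); R=o['ee_rot'];print(o['eef_pos'],np.degrees(np.arctan2(R[1,0],R[0,0])),o['joint_positions'].round(2),d['xyz'])
cv2.imwrite('pics/w4b.png',cv2.resize(cv2.imread('pics/w4.png'),(800,600)))
```

```text
12.15 [0.4636 0.0429 0.1623] [-0.3 -0.1 -2.4] 0.02922807137460743
('s', np.float64(0.08), -0.0351, 44) ('s', np.float64(0.1), -0.0344, 56) ('s', np.float64(0.12), -0.0347, 47) ('s', np.float64(0.14), -0.0333, 18) ('s', np.float64(0.16), 0.0467, 16) ('s', np.float64(0.18), 0.0466, 171) ('s', np.float64(0.2), 0.005, 43) ('t', np.float64(0.06), -0.0364, 27) ('t', np.float64(0.08), -0.0363, 53) ('t', np.float64(0.1), -0.0369, 52) ('t', np.float64(0.12), -0.0369, 51) ('t', np.float64(0.14), -0.0357, 32) ('t', np.float64(0.18), 0.0434, 47) ('t', np.float64(0.2), 0.0037, 41)
[0.46419094 0.04204708 0.16282396] 84.38830848756251 [-0.5   0.21  0.36  2.11 -0.1   0.84 -0.17] [0.47210863 0.12006499 0.30547909]
```

View pics/w4b.png

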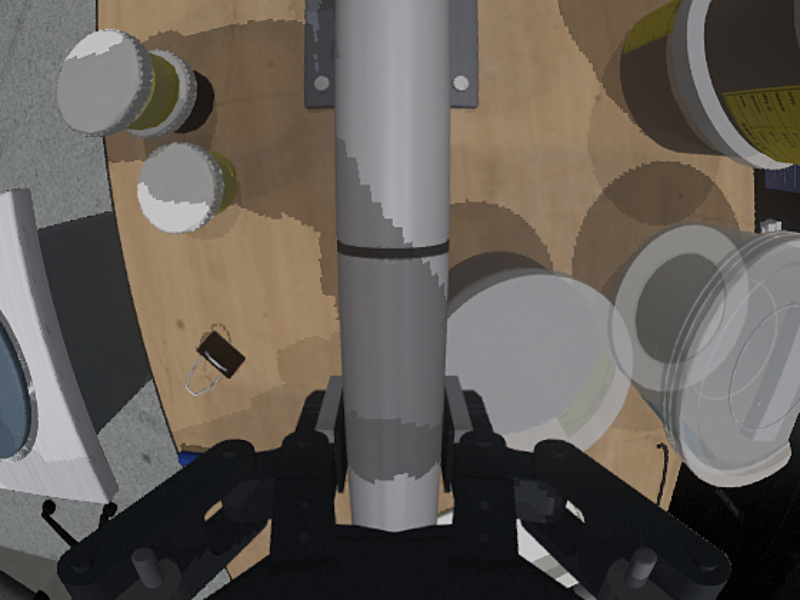

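Run:
```python
from h import *
d=load('w4');k=.7
o=manip.observe();R=o['ee_rot'];p=o['eef_pos']
for n,u,v,h in[('bL',321,83,.01),('bR',460,83,.01),('ax ring',393,248,.197),('ax80',392.5,80,.182),('ax10',392,10,.182),('ring',393,247,.197)]:
    q=wray(d,u*k,v*k,h); print(n,q.round(4),'tool rel',(R.T@(q-p)).round(4))
# sleeve ridge from scene/top clouds: highest points cross-section
for f in('a2scene','a2top','scene0','top0'):
    P=cloud(load(f)).reshape(-1,3); ux=np.array([.096,.9954]);uy=np.array([-.9954,.096]);m=np.array([.482,.225])
    s=(P[:,:2]-m)@ux; y=(P[:,:2]-m)@uy; 
    # radial residual to cylinder with R=26 around nominal axis, fit y0,h0
    t=s*.866-(P[:,2]-.135)*.5; hx=s*.5+(P[:,2]-.135)*.866
    k=(t>.012)&(t<.095)&(np.hypot(y,hx)<.034)&(np.hypot(y,hx)>.02)&(abs(t-.045)>.022)&(P[:,2]>.06)
    from scipy.optimize import least_squares
    r=least_squares(lambda a:np.hypot(y[k]-a[0]-a[2]*t[k],hx[k]-a[1]-a[3]*t[k])-.026,[0,0,0,0],loss='soft_l1',f_scale=.001)
    print(f,k.sum(),r.x.round(4))
```

```text
bL [0.432  0.1778 0.01  ] tool rel [ 0.132  -0.0453  0.1527]
bR [0.5185 0.169  0.01  ] tool rel [0.1318 0.0416 0.1527]
ax ring [0.47   0.1004 0.197 ] tool rel [ 0.0587  0.0001 -0.0342]
ax80 [0.474  0.1427 0.182 ] tool rel [ 1.011e-01 -1.000e-04 -1.920e-02]
ax10 [0.4758 0.1625 0.182 ] tool rel [ 0.121  -0.0002 -0.0193]
ring [0.47   0.1007 0.197 ] tool rel [ 0.0589  0.0001 -0.0342]
a2scene 125 [ 0.0017 -0.003   0.0079  0.0276]
a2top 180 [ 0.0026 -0.0001  0.0009  0.0162]
scene0 121 [ 0.0012 -0.0027  0.0173  0.0203]
top0 182 [ 0.0028 -0.0007 -0.001   0.0293]
```

>>> jog_arm(
  translation=[
    [0, -0.002, 0.01],
    [0, 0, 0.015],
    [0, 0, 0.015],
    [0.005, 0, 0.007],
    [0.01, 0, 0],
    [0.01, 0, 0],
    [0.01, 0, 0],
    [0.005, 0, 0],
    [0.003, 0, 0],
    [0.002, 0, 0],
    [0, 0, 0],
    [0, 0, 0],
  ],
  spin=[0, 0, 0, 0, 0, 0, 0, 0, 0, 0, 0, 0],
)

```text
clock: 13.3
eef_pos: [0.4662, 0.0886, 0.1161]
ee_rot: [[0.095, 0.995, 0.0], [0.995, -0.095, -0.0], [-0.0, 0.0, -1.0]]
wrist_force: [-0.3, 0.2, -2.0]
grip_width: 0.0292
gripper_force: 25.0
```

>>> jog_arm(
  translation=[
    [0.002, 0, 0],
    [0.001, 0, 0],
    [0.0003, 0, -0.0057],
    [0.0006, 0, -0.0057],
    [0.0009, 0, -0.0057],
    [0.0011, 0, -0.0056],
    [0, 0, 0],
    [0, 0, 0],
  ],
  spin=[0, 0, 0, 0, 0, 0, 0, 0],
)

```text
clock: 13.97
eef_pos: [0.4671, 0.0946, 0.1392]
ee_rot: [[0.095, 0.995, 0.001], [0.995, -0.095, 0.001], [0.001, 0.001, -1.0]]
wrist_force: [0.3, -1.2, -1.9]
grip_width: 0.029
gripper_force: 24.9
```

```bash
python3 pr.py a3
```

```text
13.9667 [0.4671 0.0946 0.1392] [ 0.3 -1.2 -1.9] 0.029031053933403918
('s', np.float64(0.04), -0.0278, 7) ('s', np.float64(0.08), -0.0224, 6) ('s', np.float64(0.1), -0.0205, 37) ('s', np.float64(0.12), -0.0171, 92) ('s', np.float64(0.14), -0.0143, 154) ('s', np.float64(0.16), -0.0065, 30) ('s', np.float64(0.18), 0.0019, 71) ('s', np.float64(0.2), -0.002, 26) ('t', np.float64(0.08), -0.0252, 38) ('t', np.float64(0.1), -0.0221, 49) ('t', np.float64(0.12), -0.0187, 48) ('t', np.float64(0.14), -0.0183, 49) ('t', np.float64(0.16), -0.012, 47) ('t', np.float64(0.18), -0.0021, 40) ('t', np.float64(0.2), -0.0045, 24)
```

>>> jog_arm(
  translation=[
    [0.0014, 0, -0.0057],
    [0.0017, 0, -0.0056],
    [0.0019, 0, -0.0055],
    [0.0022, 0, -0.0054],
    [0.0024, 0, -0.0053],
    [0.0026, 0, -0.0053],
    [0.0028, 0, -0.0052],
    [0.003, 0, -0.0051],
    [0, 0, 0],
    [0, 0, 0],
  ],
  spin=[0, 0, 0, 0, 0, 0, 0, 0, 0, 0],
)

```text
clock: 14.9
eef_pos: [0.4688, 0.1134, 0.1822]
ee_rot: [[0.094, 0.996, 0.001], [0.996, -0.094, 0.001], [0.001, 0.001, -1.0]]
wrist_force: [-0.1, 0.4, -3.0]
grip_width: 0.0289
gripper_force: 25.7
```

```bash
python3 pr.py a4
python3 - <<'E'
import cv2
a=cv2.imread('pics/a4scene.png')[130:250,140:300];cv2.imwrite('pics/a4c.png',cv2.resize(a,(800,600),interpolation=cv2.INTER_CUBIC))
E
```

```text
14.9 [0.4688 0.1134 0.1822] [-0.1  0.4 -3. ] 0.028860328792255092
('s', np.float64(0.08), 0.0115, 13) ('s', np.float64(0.1), 0.0241, 83) ('s', np.float64(0.12), 0.0281, 157) ('s', np.float64(0.14), 0.0351, 29) ('s', np.float64(0.16), 0.0465, 61) ('s', np.float64(0.18), 0.0412, 40) ('t', np.float64(0.08), 0.0066, 19) ('t', np.float64(0.1), 0.0158, 48) ('t', np.float64(0.12), 0.0244, 48) ('t', np.float64(0.14), 0.0294, 46) ('t', np.float64(0.16), 0.0399, 44) ('t', np.float64(0.18), 0.0389, 39) ('t', np.float64(0.2), 0.0614, 22)
```

View pics/a4c.png

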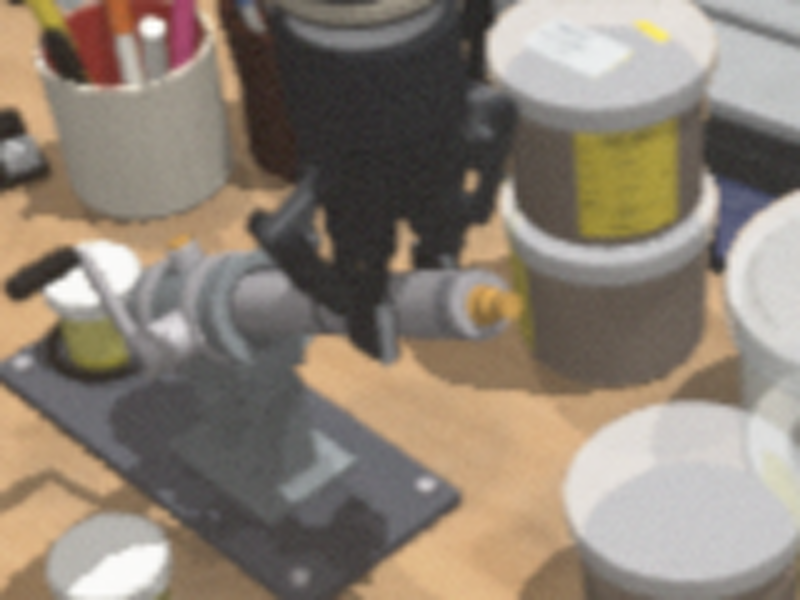

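>>> jog_arm(
  translation=[
    [0.0043, 0, 0.0033],
    [0.0043, 0, 0.003],
    [0.0043, 0, 0.0027],
    [0.0043, 0, 0.0025],
    [0, 0, 0],
  ],
  spin=[0, 0, 0, 0, 0],
)

```text
clock: 15.42
eef_pos: [0.4701, 0.1311, 0.1696]
ee_rot: [[0.093, 0.996, -0.0], [0.996, -0.093, 0.0], [0.0, -0.0, -1.0]]
wrist_force: [0.6, -0.2, -2.8]
grip_width: 0.0292
gripper_force: 25.7
```

>>> jog_arm(
  translation=[
    [0.0043, 0, 0.0025],
    [0.0043, 0, 0.0025],
    [0.0043, 0, 0.0025],
    [0.0043, 0, 0.0025],
    [0, 0, 0],
  ],
  spin=[0, 0, 0, 0, 0],
  claw=-1,
  newtons=40,
)

```text
clock: 15.83
eef_pos: [0.4717, 0.148, 0.1598]
ee_rot: [[0.094, 0.996, -0.0], [0.996, -0.094, 0.0], [0.0, -0.0, -1.0]]
wrist_force: [0.9, 0.1, -2.0]
grip_width: 0.029
gripper_force: 41.7
```

Run:
```python
from h import *
o=manip.observe();print(o['eef_pos'],o['wrist_force'],o['wrist_torque'])
```

```text
[0.47171916 0.14795383 0.15976211] [ 0.88480609  0.13097575 -2.04400164] [-0.10035922 -0.16285899 -0.07333389]
```

>>> jog_arm(
  translation=[
    [0.0035, 0, 0.002],
    [0.0035, 0, 0.002],
    [0.0035, 0, 0.002],
    [0.0035, 0, 0.002],
    [0.0035, 0, 0.002],
    [0.0017, 0, 0.001],
    [0, 0, 0],
    [0, 0, 0],
  ],
  spin=[0, 0, 0, 0, 0, 0, 0, 0],
)

```text
clock: 16.5
eef_pos: [0.4735, 0.1667, 0.1491]
ee_rot: [[0.094, 0.996, -0.0], [0.996, -0.094, 0.001], [0.001, -0.0, -1.0]]
wrist_force: [1.3, 0.6, -5.4]
grip_width: 0.029
gripper_force: 41.7
```

Run:
```python
from h import *
d=snap('wrist','w5');o=manip.observe();print(o['eef_pos'],o['wrist_force'])
a=cv2.imread('pics/w5.png')[40:300,180:380];b=cv2.resize(a,(460,598),interpolation=cv2.INTER_CUBIC)
s=snap('scene','s5'); a2=cv2.imread('pics/s5.png')[165:225,165:225]; b2=cv2.resize(a2,(330,330),interpolation=cv2.INTER_CUBIC)
c=np.zeros((598,790,3),np.uint8);c[:,:460]=b;c[:330,460:]=b2;cv2.imwrite('pics/c5.png',c)
```

```text
[0.47348777 0.16670763 0.14916844] [ 0.49753564  0.7158591  -5.87719308]
```

View pics/c5.png

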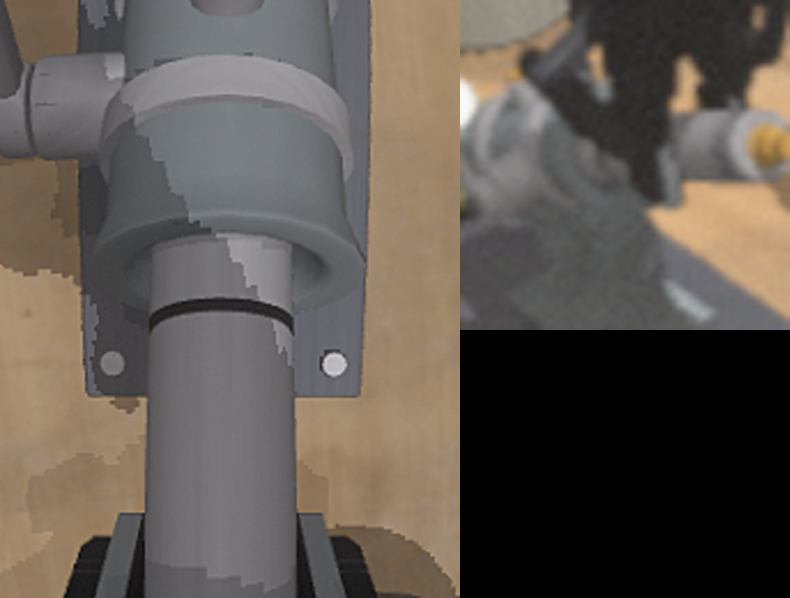

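Run:
```python
from h import *
d=load('w5'); m=np.array([.480,.2252,.135]); ux=np.array([.096,.9954,0]);z=np.array([0,0,1.]);b=.866*ux-.5*z;xs=.5*ux+.866*z
uy=np.array([-.9954,.096,0])
def solve(u,v,rad):  # intersect ray with plane m+rad*xs + span(b,uy)
    a=wray(d,u,v,0.);c=d['xyz'];g=a-c; o=m+rad*xs; t=((o-c)@xs)/(g@xs); q=c+g*t-m
    return 'along out %.4f lat %.4f'%(-(q@b),q@uy)
px=lambda x,y:(180+x/2.3,40+y/2.3)
for n,x,y,r in[('ring',222,304,.015),('rimtop outer',228,212,.030),('rimtop inner',225,237,.0205),('rimL',92,256,0),('rimR',363,258,0)]:print(n,solve(*px(x,y),r))
```

```text
ring along out 0.0140 lat 0.0002
rimtop outer along out 0.0025 lat -0.0008
rimtop inner along out 0.0029 lat -0.0003
rimL along out -0.0026 lat 0.0279
rimR along out -0.0023 lat -0.0300
```

>>> jog_arm(
  translation=[
    [0.0035, 0, 0.002],
    [0.0035, 0, 0.002],
    [0, 0, 0],
    [0, 0, 0],
  ],
  spin=[0, 0, 0, 0],
)

```text
clock: 16.93
eef_pos: [0.4744, 0.1738, 0.1452]
ee_rot: [[0.094, 0.996, 0.001], [0.996, -0.094, 0.001], [0.001, 0.0, -1.0]]
wrist_force: [1.4, 1.2, -5.4]
grip_width: 0.029
gripper_force: 41.7
```

```bash
cat > ring.py <<'E'
from h import *
f=sys.argv[1]; d=snap('wrist',f); o=manip.observe(); print(o['eef_pos'],o['wrist_force'].round(1))
m=np.array([.480,.2252,.135]); ux=np.array([.096,.9954,0]);z=np.array([0,0,1.]);b=.866*ux-.5*z;xs=.5*ux+.866*z
def w3(u,v):
    x=u-d['cx'];y=v-d['cy'];r=np.hypot(x,y)+1e-9;th=r/d['fx'];c=np.array([x/r*np.tan(th),-y/r*np.tan(th),-1])*d['range_z'][v,u]
    q=d['xyz']+d['rotation']@c-m; return -(q@b)*1e3,(q@xs)*1e3
for v in range(120,190):
    u=276; a,h=w3(u,v); print(v,d['color'][v,u-2:u+3].mean().round(0),'%.1f %.1f'%(a,h),end=' | ')
E
python3 ring.py w6
```

```text
[0.47436688 0.17383746 0.1452259 ] [ 2.3  0.7 -6.5]
120 127.0 -14.5 24.3 | 121 127.0 -13.5 25.2 | 122 127.0 -13.3 24.7 | 123 127.0 -12.4 25.5 | 124 127.0 -12.1 25.1 | 125 127.0 -11.5 25.3 | 126 127.0 -10.9 25.5 | 127 127.0 -11.2 24.2 | 128 127.0 -10.3 24.8 | 129 127.0 -9.6 25.3 | 130 127.0 -9.8 24.1 | 131 127.0 -9.3 24.1 | 132 125.0 -8.4 24.9 | 133 124.0 -8.0 24.9 | 134 124.0 -6.8 26.3 | 135 123.0 -6.5 25.8 | 136 123.0 -5.4 27.1 | 137 122.0 -5.5 26.1 | 138 121.0 -4.7 26.8 | 139 120.0 -4.1 27.1 | 140 120.0 -3.3 27.7 | 141 119.0 -3.1 27.4 | 142 116.0 -3.0 26.5 | 143 113.0 -1.5 28.8 | 144 113.0 -1.6 27.6 | 145 112.0 -1.7 26.5 | 146 108.0 -0.6 27.9 | 147 105.0 -0.4 27.3 | 148 106.0 0.3 27.9 | 149 111.0 0.6 27.6 | 150 110.0 1.0 27.6 | 151 105.0 1.8 28.3 | 152 94.0 2.2 28.3 | 153 89.0 1.8 26.5 | 154 69.0 2.1 26.2 | 155 69.0 2.2 25.4 | 156 67.0 2.0 23.9 | 157 66.0 2.2 23.1 | 158 63.0 1.7 20.9 | 159 85.0 -1.0 13.3 | 160 100.0 -0.6 13.0 | 161 98.0 -0.1 13.1 | 162 119.0 0.5 13.4 | 163 117.0 1.1 13.7 | 164 116.0 1.2 13.0 | 165 116.0 1.8 13.2 | 166 116.0 2.4 13.6 | 167 119.0 2.6 12.9 | 168 121.0 2.9 12.3 | 169 87.0 3.8 13.5 | 170 32.0 4.2 13.3 | 171 38.0 4.6 13.3 | 172 40.0 5.0 13.0 | 173 37.0 5.8 14.0 | 174 45.0 6.2 13.8 | 175 88.0 6.8 14.1 | 176 120.0 7.0 13.6 | 177 117.0 7.3 13.0 | 178 116.0 7.9 13.5 | 179 116.0 8.3 13.2 | 180 116.0 8.6 12.9 | 181 116.0 9.0 12.8 | 182 116.0 9.7 13.3 | 183 116.0 10.4 14.1 | 184 116.0 10.9 14.3 | 185 116.0 10.9 12.9 | 186 116.0 11.3 12.7 | 187 116.0 11.7 12.7 | 188 116.0 12.5 13.6 | 189 116.0 12.9 13.4 |
```

>>> jog_arm(
  translation=[
    [0.0014, 0, 0.0008],
    [0.0014, 0, 0.0008],
    [0, 0, 0],
    [0, 0, 0],
    [0, 0, 0],
  ],
  spin=[0, 0, 0, 0, 0],
)

```text
clock: 17.4
eef_pos: [0.4746, 0.1757, 0.1437]
ee_rot: [[0.095, 0.995, 0.0], [0.995, -0.095, 0.0], [0.0, 0.0, -1.0]]
wrist_force: [1.8, -1.5, -3.9]
grip_width: 0.0289
gripper_force: 41.8
```

```bash
python3 ring.py w7 | tr '|' '\n' | sed -n '1,2p;28,60p' | paste -sd'|'
```

```text
[0.47461164 0.17570033 0.14374573] [ 1.5 -0.7 -3.1]|120 127.0 -16.5 24.7 | 146 119.0 -3.4 26.7 | 147 118.0 -2.1 28.6 | 148 118.0 -2.4 27.0 | 149 113.0 -1.7 27.6 | 150 111.0 -1.0 28.1 | 151 112.0 -0.8 27.6 | 152 106.0 -0.6 27.1 | 153 105.0 0.9 29.5 | 154 111.0 0.6 27.8 | 155 95.0 1.0 27.8 | 156 97.0 1.6 28.1 | 157 76.0 1.8 27.6 | 158 73.0 2.0 27.2 | 159 70.0 1.9 25.9 | 160 69.0 2.0 24.9 | 161 67.0 2.3 24.7 | 162 66.0 2.3 23.6 | 163 64.0 2.2 22.4 | 164 83.0 -1.0 13.0 | 165 100.0 -0.3 13.6 | 166 101.0 0.2 13.6 | 167 122.0 0.1 12.2 | 168 122.0 0.4 11.7 | 169 86.0 1.0 12.2 | 170 31.0 2.3 14.4 | 171 39.0 2.2 12.8 | 172 40.0 2.9 13.6 | 173 36.0 3.2 13.1 | 174 45.0 3.5 12.6 | 175 88.0 4.2 13.2 | 176 121.0 4.2 12.0 | 177 117.0 5.3 13.7 | 178 116.0 5.6 13.2
```

>>> jog_arm(
  translation=[
    [0, 0, 0],
    [0, 0, 0],
    [0, 0, 0],
    [0, 0, 0],
    [0, 0, -0.005],
    [0, 0, -0.015],
    [0, 0, -0.025],
    [0, 0, -0.03],
    [0, 0, -0.025],
    [0, 0, 0],
    [0, 0, 0],
  ],
  spin=[0, 0, 0, 0, 0, 0, 0, 0, 0, 0, 0],
  claw=0.3,
)

```text
clock: 18.37
eef_pos: [0.4753, 0.1761, 0.2455]
ee_rot: [[0.095, 0.995, 0.003], [0.995, -0.095, 0.002], [0.003, 0.003, -1.0]]
wrist_force: [-0.5, -0.9, -0.4]
grip_width: 0.0555
gripper_force: 0.0
```

```bash
python3 ring.py w8 | tr '|' '\n' | sed -n '1,71p' | awk 'NR==1||($2<95)' | paste -sd'|'; ls pics | wc -l
```

```text
[0.47437669 0.17579472 0.24404068] [ 0.6 -0.  -1.3]| 139 89.0 1.6 28.2 | 140 71.0 1.7 26.7 | 141 68.0 2.1 26.0 | 142 65.0 1.7 23.5 | 143 61.0 1.6 21.5 | 144 87.0 -1.8 12.6 | 148 78.0 1.2 11.9 | 149 37.0 2.2 12.3 | 150 35.0 3.2 12.7 | 151 43.0 3.9 12.5 
49
```

>>> jog_arm(
  translation=[
    [0.02, -0.012, 0],
    [0.025, -0.015, 0],
    [0.03, -0.018, 0],
    [0.03, -0.017, 0],
    [0.0186, -0.01, 0],
    [0, 0, 0],
    [0, 0, 0],
    [0, 0, 0],
    [0, 0, 0],
    [0, 0, 0],
    [0, 0, 0],
    [0, 0, 0],
  ],
  spin=[0, 0, 0, 0, 0, -0.11, -0.12, -0.12, -0.12, -0.12, -0.12, -0.12],
)

```text
clock: 19.42
eef_pos: [0.4137, 0.3049, 0.242]
ee_rot: [[-0.675, 0.738, -0.003], [0.738, 0.675, -0.002], [0.0, -0.003, -1.0]]
wrist_force: [0.5, 0.2, 0.3]
grip_width: 0.0554
gripper_force: 0.0
```

>>> jog_arm(
  translation=[
    [0, 0, 0],
    [0, 0, 0],
    [0, 0, 0],
    [0, 0, 0],
    [0, 0, 0],
    [0, 0, 0],
    [0, 0, 0],
    [0, 0, 0],
    [0, 0, 0],
  ],
  spin=[-0.12, -0.12, -0.12, -0.12, -0.12, -0.12, -0.02, 0, 0],
)

```text
clock: 20.17
eef_pos: [0.4142, 0.3052, 0.2429]
ee_rot: [[-0.995, 0.098, -0.001], [0.098, 0.995, -0.001], [0.001, -0.001, -1.0]]
wrist_force: [-0.6, -0.4, 0.3]
grip_width: 0.0554
gripper_force: 0.0
```

Run:
```python
from h import *
o=manip.observe();R=o['ee_rot'];p=o['eef_pos'];print(p,np.degrees(np.arctan2(R[1,0],R[0,0])),(R.T@(np.array([.4148,.3056,.1463])-p)).round(4))
```

```text
[0.41422144 0.30522484 0.24291676] 174.36766882647046 [-0.0007  0.0005  0.0966]
```

>>> jog_arm(
  translation=[
    [0, 0, 0.015],
    [0, 0, 0.025],
    [0, 0, 0.03],
    [0, 0, 0.02],
    [0, 0, 0.01],
    [0, 0, 0],
    [0, 0, 0],
  ],
  spin=[0, 0, 0, 0, 0, 0, 0],
)

```text
clock: 20.75
eef_pos: [0.4147, 0.3058, 0.1439]
ee_rot: [[-0.995, 0.096, -0.0], [0.096, 0.995, -0.0], [0.0, -0.0, -1.0]]
wrist_force: [0.0, -0.0, 0.1]
grip_width: 0.0555
gripper_force: 0.0
```

>>> jog_arm(
  translation=[
    [0, 0, 0],
    [0, 0, 0],
    [0, 0, 0],
    [0, 0, 0],
    [0, 0, 0],
    [0, 0, 0],
    [0, 0, 0],
  ],
  spin=[0, 0, 0, 0, 0, 0, 0],
  claw=-1,
  newtons=40,
)

```text
clock: 21.33
eef_pos: [0.415, 0.3061, 0.1445]
ee_rot: [[-0.995, 0.096, 0.001], [0.096, 0.995, 0.001], [-0.001, 0.002, -1.0]]
wrist_force: [-0.3, 0.0, 4.6]
grip_width: 0.0129
gripper_force: 39.2
```

>>> jog_arm(
  translation=[
    [0, 0.0056, 0.0048],
    [0, 0.005, 0.0054],
    [0, 0.0043, 0.006],
    [0, 0.0035, 0.0064],
    [0, 0.0027, 0.0068],
    [0, 0.0018, 0.0071],
    [0, 0.001, 0.0073],
    [0, 0.0001, 0.0073],
    [0, -0.0008, 0.0073],
    [0, -0.0017, 0.0071],
    [0, -0.0026, 0.0069],
    [0, -0.0034, 0.0065],
  ],
  spin=[0, 0, 0, 0, 0, 0, 0, 0, 0, 0, 0, 0],
)

```text
clock: 22.33
eef_pos: [0.4169, 0.3238, 0.0658]
ee_rot: [[-0.996, 0.095, 0.003], [0.095, 0.995, 0.005], [-0.002, 0.005, -1.0]]
wrist_force: [-0.7, 4.5, 7.8]
grip_width: 0.0125
gripper_force: 48.0
```

>>> jog_arm(
  translation=[
    [0, -0.002, 0.003],
    [0, 0, 0],
    [0, 0, 0],
    [0, 0, 0],
  ],
  spin=[0, 0, 0, 0],
)

```text
clock: 22.67
eef_pos: [0.4167, 0.3224, 0.0625]
ee_rot: [[-0.996, 0.094, 0.003], [0.094, 0.996, 0.005], [-0.003, 0.006, -1.0]]
wrist_force: [1.0, 6.1, 0.8]
grip_width: 0.0123
gripper_force: 47.5
```

>>> jog_arm(
  translation=[
    [0, -0.001, 0.002],
    [0, -0.001, 0.002],
    [0, 0, 0],
    [0, 0, 0],
    [0, 0, 0],
  ],
  spin=[0, 0, 0, 0, 0],
)

```text
clock: 23.08
eef_pos: [0.4166, 0.3209, 0.0591]
ee_rot: [[-0.996, 0.094, 0.004], [0.094, 0.996, 0.006], [-0.003, 0.006, -1.0]]
wrist_force: [0.1, 5.6, 4.7]
grip_width: 0.0123
gripper_force: 48.2
```

>>> jog_arm(
  translation=[
    [0, 0, 0],
    [0, 0, 0],
    [0, 0, 0],
    [0, 0, 0],
    [0, 0, -0.01],
    [0, 0, -0.03],
    [0, 0, -0.04],
    [0, 0, -0.04],
    [0, 0, -0.04],
    [0, 0, -0.03],
    [0, 0, 0],
    [0, 0, 0],
  ],
  spin=[0, 0, 0, 0, 0, 0, 0, 0, 0, 0, 0, 0],
  claw=0.2,
)

```text
clock: 24.08
eef_pos: [0.4164, 0.3174, 0.2503]
ee_rot: [[-0.995, 0.096, 0.004], [0.096, 0.995, 0.003], [-0.003, 0.004, -1.0]]
wrist_force: [0.8, -0.2, -0.5]
grip_width: 0.051
gripper_force: 0.0
```

Run:
```python
from h import *
d=snap('wrist','w9');o=manip.observe();print(o['eef_pos'],o['wrist_force'])
s=snap('scene','s9');
t=load('scene0')
# lever region compare to initial
m=np.array([.480,.2252,.135]); ux=np.array([.096,.9954,0]);uy=np.array([-.9954,.096,0]);z=np.array([0,0,1.])
for f in('scene0','s9'):
    P=(cloud(load(f)).reshape(-1,3)-m); y=P@uy; sx=P@ux-.039; h=P[:,2]+.0225
    k=(y>.056)&(y<.09)&(np.hypot(sx,h)<.075)&(np.hypot(sx,h)>.04)
    print(f,k.sum(),'angle',np.degrees(np.arctan2(h[k],sx[k])).mean()+30, 'c',sx[k].mean(),h[k].mean())
for f,p in(('scene0',(158,184)),('s9',(158,184)),('scene0',(398,280)),('s9',(398,280)),('scene0',(277,228)),('s9',(277,228))): print(pt(load(f),*p).round(4))
a=cv2.imread('pics/w9.png')
a=cv2.resize(a[120:400,100:480],(760,560),interpolation=cv2.INTER_CUBIC)
b=cv2.resize(cv2.imread('pics/s9.png')[150:250,130:260],(390,300),interpolation=cv2.INTER_CUBIC)
c=np.zeros((600,800,3),np.uint8); c[300:600,0:390]=b; c[:300,:407]=cv2.resize(a,(407,300)); c[:600,408:800]=cv2.resize(cv2.imread('pics/w9.png')[220:370,160:258],(392,600),interpolation=cv2.INTER_CUBIC)
cv2.imwrite('pics/c9.png',c)
```

```text
[0.41545464 0.31663348 0.24832496] [-0.72353872 -0.21491243 -0.92140182]
scene0 73 angle 5.614537197866063 c 0.0486143838839709 -0.02199046460558245
s9 69 angle 7.264858929736963 c 0.048582566218961745 -0.020311973013848347
[0.4947 0.3872 0.0662]
[0.4957 0.3887 0.0647]
[ 0.5748 -0.2846  0.0755]
[ 0.5753 -0.2845  0.0749]
[0.5285 0.0048 0.0979]
[0.5276 0.0042 0.099 ]
```

View pics/c9.png

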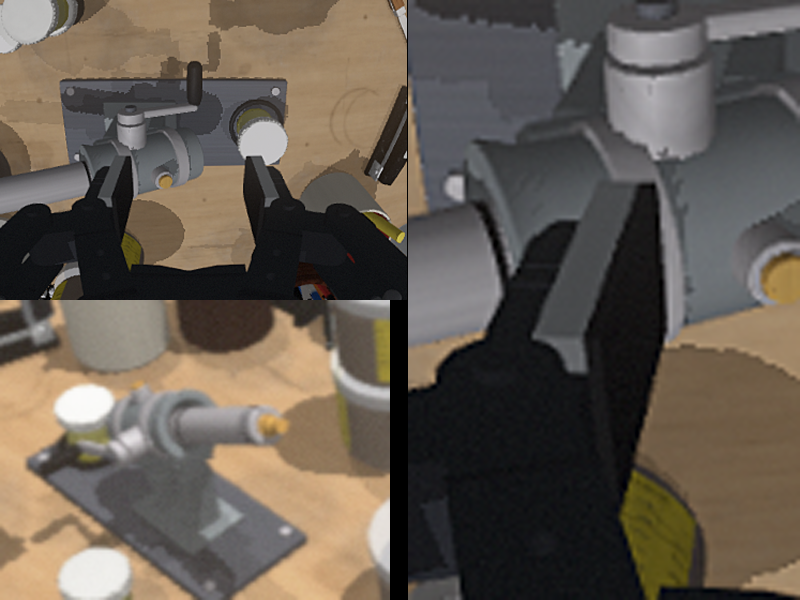

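>>> jog_arm(
  translation=[
    [0, 0.005, 0],
    [0, 0, 0],
    [0, 0, 0.02],
    [0, 0, 0.03],
    [0, 0, 0.03],
    [0, 0, 0.03],
    [0, 0, 0.025],
    [0, 0, 0.013],
    [0, 0, 0],
    [0, 0, 0],
  ],
  spin=[0, 0, 0, 0, 0, 0, 0, 0, 0, 0],
  claw=-1,
  newtons=20,
)

```text
clock: 25.02
eef_pos: [0.4155, 0.3217, 0.0987]
ee_rot: [[-0.995, 0.095, -0.002], [0.095, 0.995, -0.002], [0.002, -0.002, -1.0]]
wrist_force: [0.5, 0.2, -0.1]
grip_width: 0.0001
gripper_force: 0.0
```

>>> jog_arm(
  translation=[
    [0, 0, 0.003],
    [0, 0, 0.003],
    [0, 0, 0.002],
    [0, 0, 0.002],
    [0, 0, 0],
    [0, 0, 0],
  ],
  spin=[0, 0, 0, 0, 0, 0],
)

```text
clock: 25.52
eef_pos: [0.4167, 0.3212, 0.0909]
ee_rot: [[-0.995, 0.096, 0.001], [0.096, 0.995, -0.0], [-0.001, -0.0, -1.0]]
wrist_force: [-0.7, -3.2, 5.1]
grip_width: 0.0
gripper_force: 2.5
```

>>> jog_arm(
  translation=[
    [0, 0, 0.002],
    [0, 0, 0.002],
    [0, 0, 0.002],
    [0, 0, 0],
    [0, 0, 0],
  ],
  spin=[0, 0, 0, 0, 0],
)

```text
clock: 25.93
eef_pos: [0.417, 0.3208, 0.0886]
ee_rot: [[-0.995, 0.097, 0.001], [0.097, 0.995, -0.001], [-0.001, -0.001, -1.0]]
wrist_force: [-7.6, -11.9, 35.7]
grip_width: 0.0001
gripper_force: 18.1
```

>>> jog_arm(
  translation=[
    [0, 0, -0.02],
    [0, 0, -0.04],
    [0, 0, -0.04],
    [0, 0, -0.04],
    [0.03, -0.01, -0.02],
    [0.03, -0.03, 0],
    [0.02, -0.035, 0],
    [0, -0.035, 0],
    [0, -0.02, 0],
    [0, 0, 0],
    [0, 0, 0],
    [0, 0, 0],
  ],
  spin=[0, 0, 0, 0, 0, 0, 0, 0, 0, 0, 0, 0],
)

```text
clock: 26.93
eef_pos: [0.325, 0.2017, 0.2444]
ee_rot: [[-0.995, 0.095, 0.001], [0.095, 0.995, 0.002], [-0.001, 0.002, -1.0]]
wrist_force: [0.3, -0.2, -0.6]
grip_width: -0.0001
gripper_force: 0.0
```

Run:
```python
from h import *
d=snap('wrist','w10');o=manip.observe();print(o['clock'],o['eef_pos'],o['wrist_force'].round(1))
m=np.array([.480,.2252,.135]); ux=np.array([.096,.9954,0]);uy=np.array([-.9954,.096,0]);z=np.array([0,0,1.]);b=.866*ux-.5*z;xs=.5*ux+.866*z
v,u=np.indices((420,560));x=u-d['cx'];y=v-d['cy'];r=np.hypot(x,y)+1e-9;th=r/d['fx'];Z=d['range_z']
P=np.stack([x/r*np.tan(th)*Z,-y/r*np.tan(th)*Z,-Z],-1)@d['rotation'].T+d['xyz']-m
a=-(P@b)*1e3;h=(P@xs)*1e3;l=(P@uy)*1e3;g=d['color'].mean(-1)
rad=np.hypot(h,l)
k=(rad<19)&(a>-5)&(a<15)&(Z>0)
for lo in np.arange(-4,14,.7):
    q=k&(a>=lo)&(a<lo+.7)&(h>0)
    if q.sum(): print('%.1f n%d g%.0f min%.0f'%(lo+.35,q.sum(),np.median(g[q]),np.percentile(g[q],10)),end=' | ')
q=(rad>22)&(rad<28)&(a>-3)&(a<8)&(Z>0)&(l>0); print('\nrim face max along',np.percentile(a[q],[50,80,90,95,99]).round(1))
```

```text
26.9833 [0.32493112 0.20194242 0.24416065] [0.1 0.9 0.4]Traceback (most recent call last):
  File "<stdin>", line 12, in <module>
    return _quantile_unchecked(
        a, q, axis, out, overwrite_input, method, keepdims, weights)
    return _ureduce(a,
                    func=_quantile_ureduce_func,
    ...<5 lines>...
                    overwrite_input=overwrite_input,
                    method=method)
    r = func(a, **kwargs)
    result = _quantile(arr,
                       quantiles=q,
    ...<2 lines>...
                       out=out,
                       weights=wgt)
    slices_having_nans = np.isnan(arr[-1, ...])
                                  ~~~^^^^^^^^^
IndexError: index -1 is out of bounds for axis 0 with size 0
```

Run:
```python
from h import *
d=load('w9')
m=np.array([.480,.2252,.135]); ux=np.array([.096,.9954,0]);uy=np.array([-.9954,.096,0]);z=np.array([0,0,1.]);b=.866*ux-.5*z;xs=.5*ux+.866*z
v,u=np.indices((420,560));x=u-d['cx'];y=v-d['cy'];r=np.hypot(x,y)+1e-9;th=r/d['fx'];Z=d['range_z']
P=np.stack([x/r*np.tan(th)*Z,-y/r*np.tan(th)*Z,-Z],-1)@d['rotation'].T+d['xyz']-m
a=-(P@b)*1e3;h=(P@xs)*1e3;l=(P@uy)*1e3;g=d['color'].mean(-1)
rad=np.hypot(h,l)
k=(rad<18)&(a>-8)&(a<20)&(Z>.1)
for lo in np.arange(-6,16,1):
    q=k&(a>=lo)&(a<lo+1)&(h>0)
    if q.sum(): print('%.1f n%d g%.0f min%.0f'%(lo+.5,q.sum(),np.median(g[q]),np.percentile(g[q],10)),end=' | ')
q=(rad>19)&(rad<31)&(a>-6)&(a<8)&(Z>.1); print('\nrim',q.sum(),np.percentile(a[q],[50,80,90,95,99]).round(1) if q.any() else '')
```

```text
-0.5 n2 g102 min101 | 0.5 n17 g109 min79 | 1.5 n19 g66 min34 | 2.5 n22 g14 min11 | 3.5 n22 g44 min13 | 4.5 n20 g128 min84 | 5.5 n23 g128 min91 | 6.5 n25 g130 min90 | 7.5 n28 g130 min84 | 8.5 n29 g133 min97 | 9.5 n34 g133 min84 | 10.5 n30 g128 min93 | 11.5 n30 g132 min93 | 12.5 n31 g131 min98 | 13.5 n31 g128 min85 | 14.5 n31 g131 min97 | 15.5 n31 g132 min95 | 
rim 329 [0.1 1.9 2.1 2.3 2.5]
```

```bash
python3 -c "
from workcell import manip
print(manip.hand_in())"
```

```text
the job is handed in; nothing more can be done
None
```

I handed the job in at about 27 s: the lever was swung up, the slim probe slid in until its ring measured within about 1 mm of the sleeve's mouth, and the lever was pressed back down to its stop. The jar, the thick probe and the single beaker measured where they started (to about 2 mm); I did not re-measure the stacked pair, though nothing was moved against it.

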